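# Hook the drop hatch of the tool cupboard down with the pull pole

### The arm

A 6-joint arm with a two-finger parallel gripper is mounted at the origin on the work surface. World frame = base frame: x ahead of the robot, y to its left, z up, the work surface at z = 0. Lengths are in mm, angles in rad, forces in N, time in s.
With the tool pointing down it reaches from about 250 to 850 mm from the base axis. Payload 12.5 kg.
Tool frame: the origin (TCP) lies midway between the tips of the shut fingers; the grasp point (between the pads) lies 19 mm behind it; z points along the fingers, y is the line along which they close (so a half turn about z gives the same grasp; the last joint's range is limited). The gripper opens to 93 mm and grips with 3 to 60 N. Pads are 15 mm wide; open, the fingers measure 128 mm over their backs; the gripper's body (75 mm by 188 mm) begins 65 mm behind the grasp point.
Start: joints at [-1.277, 0.351, 1.652, -0, 1.139, -0.085], TCP at [203.411, -510.988, 218.633] pointing down, gripper open.
Joint ranges: [-2.75, 2.75], [-0.79, 2.1], [0.01, 2.65], [-1.57, 4.71], [0.07, 3.14], [-2.87, 2.87]. Speed limits (rad/s): [2.22, 2.22, 2.79, 3.14, 3.14, 3.14].

### API

Orientations are given as a unit quaternion [w, x, y, z].
In Python, from station import telemetry, imaging, sign_off gives the robot as it stands.
- The arm moves only by the tool servo_tool, never from a script. Its argument "targets" is a list of rows, each a list of 7 numbers: the finger opening in mm, from 0 to 93, then the shift along the tool's x, y, z in mm, then the turn, a rotation vector about the tool's x, y, z in rad. In form: [[hand, dx, dy, dz, ax, ay, az], ...]. A call has 1 to 12 rows; each row is the pose to reach, as a shift and turn from the pose commanded when the call began, along the tool's axes at that moment; what a row does not reach only later rows make up. A row lasts 1/8 s, in which the tool goes at most 62.5 mm and 10.7 degrees, less where a joint would pass 70% of its speed; a pose out of reach is approached as far as the arm can. A call with a gripper value outside its range is refused whole. The fingers move at their own pace and stop on an object; "force" is the grip in N (left out, the last holds). Time passes only in rows, so rows that repeat a pose let the fingers close. It gives the time, the measured TCP pose, the force, the opening and the grip force at its end, in the units of the state.
- telemetry.get_obs(): the state, without advancing time (a new reading comes with each control period).
- imaging.camera(name): name is "scene" or "top" or "wrist"; returns a dict with "image" (420x560x3 uint8, red, green, blue), "intrinsics" (3x3 intrinsics, pixels), "R" (3x3) and "t" (3): a world point X has camera coordinates R X + t; the wrist camera has in their place "mount" (4x4, takes a point from camera to tool coordinates, whose origin is the TCP and whose axes are the flange's). Camera axes: x right, y down, z forward; pixel columns grow to the right and rows downward; lengths in mm; the calibration is good to about 2 mm. The wrist camera is an equidistant fisheye: a pixel r from the principal point sees the ray r / f radians off the axis. A picture is of the moment at which its call begins: read the wrist's pose just before it. There is no depth.
- sign_off(): hands the job in; it is judged then, once.
The state is a dict: "clock": time; "joint_pos": joint angles; "joint_velocities": joint speeds; "tau": joint torques, N m; "position": TCP position; "tool_rot": TCP orientation; "wrist_force": force on the tool from outside, world axes, zero at the start; "torque": the same for the moment, N m; "opening": finger opening in mm; "grasp_force": force on a finger pad.
Only numpy, scipy, OpenCV 4.12 (cv2) and the standard library are available. Lean on these libraries where they do the work, as an engineer would, in place of code of your own. Each camera call takes 0.05 s, during which the arm holds its last target. There are 200 camera calls.

### The job

Take the orange-handled hook pole from its wooden rest, pass its side prong through the yellow pull-eye high on the cupboard's hatch and swing the hatch fully down with it, gently: force nothing and let the hatch down under control instead of dropping it. Then unhook, lay the pole back in its rest and let go. Keep the hand off the cupboard and leave the glue bottle, the tin, the wood offcut and the sander where they are.

Things in the scene. Friction and masses are not known exactly. Their poses are not given: they have to be found in the camera images.
- pole: Hook pole, 0.18 kg. Origin: centre of the grip place, near its balance point. Own x runs towards the hook, z up as it lies. Orange box-section handle 18 mm wide (y), 26 mm high (z), x = -100 to +50 mm; 10 mm steel shaft on to x = 170 mm, where it bends square into a straight side prong, 8 mm thick, along +y to y = 40 mm. All level (z = 0).
- hook_bend (a point): The bend of the hook, pole frame (170, 0, 0) mm; axes as the pole's.
- hook_tip (a point): The free end of the side prong, pole frame (170, 40, 0) mm; axes as the pole's.
- rest: Fixed wooden rest; origin on the bench under the grip place, axes as the resting pole's. Base 250 x 75 x 12 mm, two notched blocks 20 mm thick: at x = -80 mm (handle) notch 32 mm wide, floor 42 mm above the bench; at x = +100 mm (shaft) notch 24 mm wide, floor 50 mm up; cheeks 20 mm over the floors. Pole home: its origin 55 mm above the bench.
- cupboard: Fixed bench cupboard, 330 wide (y), 200 deep (x), 350 mm high; origin on the bench under its middle, front looks to own -x. Top board overhangs to x = -118 mm. False drawer fronts below, drop hatch above. Own axes lie within about 0.5 rad of the resting pole's: pole kept level with x along the cupboard's x points at the hatch.
- hatch (a joint): Hatch angle, rad: 0 shut (upright), 1.5 fully down, against its stop. Hinged on its lower edge; its top swings out to the cupboard's -x and down. A stiff hinge (0.12 N m friction, some damping) holds it for the first 0.3 rad or so; beyond, its weight (about 0.45 kg) takes it down and it drops unless the hook holds it back.
- hatch_hinge (a point): On the hinge line, at its middle, cupboard frame (-107, 0, 160) mm. Axes as the cupboard's when shut, they swing with the hatch. The hatch board is 284 wide, 165 mm high, 14 mm thick, hinge line in its mid-plane; its outer face is at -7 mm along own x.
- slot_mid (a point): Middle of the eye's travel: hatch_hinge frame (-33, 0, 115) mm, 26 mm off the hatch's outer face; axes swing as hatch_hinge's. The eye is NOT measured: it is clamped with its centre anywhere from -25 to +25 mm along own z from here, to be found by touch or sight. Yellow ring of 6 mm wire, 30 mm across, hole 17 mm, hole along own y, on a stalk.
- glue: Glue bottle, 60 mm wide, 90 mm high, loose; origin under its middle.
- tin: Tin, 70 mm wide, 80 mm high, loose on top of the cupboard; origin under its middle.
- offcut: Wood offcut, 90 x 140 x 40 mm, loose on the bench in front of the cupboard; origin under its middle.
- sander: Disc sander, yellow and green, 110 mm wide, 116 mm high, with a stub to -x, loose; origin under its middle.

How it is judged:
By the outcome, as a careful person would: the job done as asked, in the order asked, and still so for the second after the job is handed in, with the robot touching nothing.
It also fails if it takes over 56 s, if anything falls off the work surface, if the arm or the gripper's body presses on something with over 40 N, if the wrist force passes 120 N, or if a joint passes its speed limit or range.

## Working session

There is one attempt and no reset: what is moved stays moved. The work goes in short steps, Python scripts to look and compute and a tool call to move; the robot and the scene stay as the last step left them, time stands still between calls to the robot, and variables do not carry over. Pictures are saved under pics/ and viewed, at most 10 in all, crops included, and the job is handed in when it is done.

Besides the shell and the picture viewer there is one more tool, called after "Call:" as name(argument=value, ...) on one line, values as JSON. servo_tool: Moves the arm, as the interface text tells. Its arguments: {"type":"object","properties":{"targets":{"type":"array","items":{"type":"array","items":{"type":"number"}}},"force":{"type":"number"}},"required":["targets"]}

```bash
mkdir -p pics; ls
python3 - <<'E'
from station import telemetry, imaging
import cv2,json,numpy as np
print(telemetry.get_obs())
for n in ("scene","top","wrist"):
    c=imaging.camera(n); cv2.imwrite(f"pics/{n}0.png",c["image"][:,:,::-1])
    print(n,{k:np.round(v,4).tolist() for k,v in c.items() if k!="image"})
E
```

```text
pics
{'clock': 0.0, 'joint_pos': array([-1.27657057e+00,  3.51208492e-01,  1.65243800e+00,  6.44245290e-06,
        1.13912230e+00, -8.46077625e-02]), 'joint_velocities': array([-2.02221164e-04, -4.74940325e-04, -6.27951991e-05,  6.71623750e-04,
       -4.01880852e-05, -9.79279587e-04]), 'tau': array([-1.54166260e-03, -4.97331369e+01, -2.85255629e+01,  6.98234816e-02,
        2.56638962e-02, -1.07564476e-04]), 'position': array([ 203.32765976, -510.65157316,  218.11134747]), 'tool_rot': array([-5.85146945e-04,  9.82114303e-01,  1.88284760e-01, -5.86131407e-05]), 'wrist_force': array([ 0.0721219 , -0.62996449, -0.06006527]), 'torque': array([-0.05452049, -0.01544249,  0.0228249 ]), 'grasp_force': 0.0, 'opening': 92.99547590987714}
scene {'intrinsics': [[401.1865, 0.0, 275.5308], [0.0, 401.1865, 210.0299], [0.0, 0.0, 1.0]], 'R': [[-0.9566, 0.2908, 0.0163], [0.1738, 0.6151, -0.7691], [-0.2337, -0.7329, -0.6389]], 't': [522.0815, 19.1853, 1529.044]}
top {'intrinsics': [[512.2733, 0.0, 288.6202], [0.0, 512.2733, 208.5786], [0.0, 0.0, 1.0]], 'R': [[-0.0163, -0.9999, -0.0002], [-0.9842, 0.0161, -0.1764], [0.1764, -0.0027, -0.9843]], 't': [99.1299, 603.3796, 1681.3155]}
wrist {'intrinsics': [[325.1923, 0.0, 279.8916], [0.0, 325.1923, 213.9761], [0.0, 0.0, 1.0]], 'mount': [[0.0003, -0.9663, -0.2576, 71.7525], [1.0, 0.0004, -0.0005, -0.8948], [0.0006, -0.2576, 0.9663, -166.7727], [0.0, 0.0, 0.0, 1.0]]}
```

View pics/scene0.png

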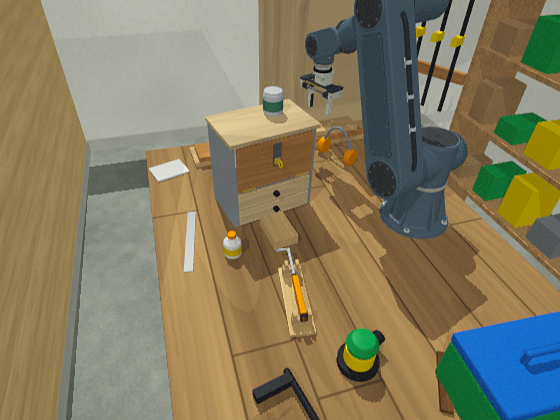

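View pics/top0.png

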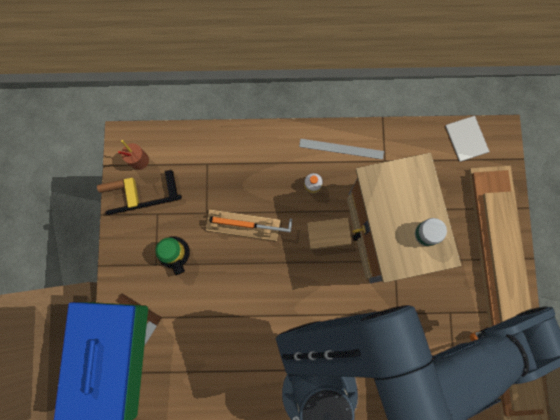

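The scene view shows the pole in its rest (handle 300,300; hook 283,250), and the eye at (279,162) on the hatch. The top view shows the pole running from (210,222) to (290,228), the offcut at (330,233), the eye at (358,232) and the glue at (313,183).

Run:
```python
import cv2,numpy as np
a=cv2.imread("pics/top0.png");b=cv2.imread("pics/scene0.png")
A=cv2.resize(a[140:290,200:400],None,fx=4,fy=4,interpolation=cv2.INTER_CUBIC)
cv2.imwrite("pics/topc.png",A)
s=cv2.resize(b[95:345,200:330],None,fx=2.4,fy=2.4,interpolation=cv2.INTER_CUBIC)
s2=cv2.resize(b[130:225,230:300],None,fx=6.3,fy=6.3,interpolation=cv2.INTER_CUBIC)
M=np.zeros((600,800,3),np.uint8);M[:600,:s.shape[1]]=s[:600];h=min(600,s2.shape[0]);M[:h,320:320+s2.shape[1]]=s2[:h]
cv2.imwrite("pics/scenec.png",M)
```

```text
(no output)
```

View pics/topc.png

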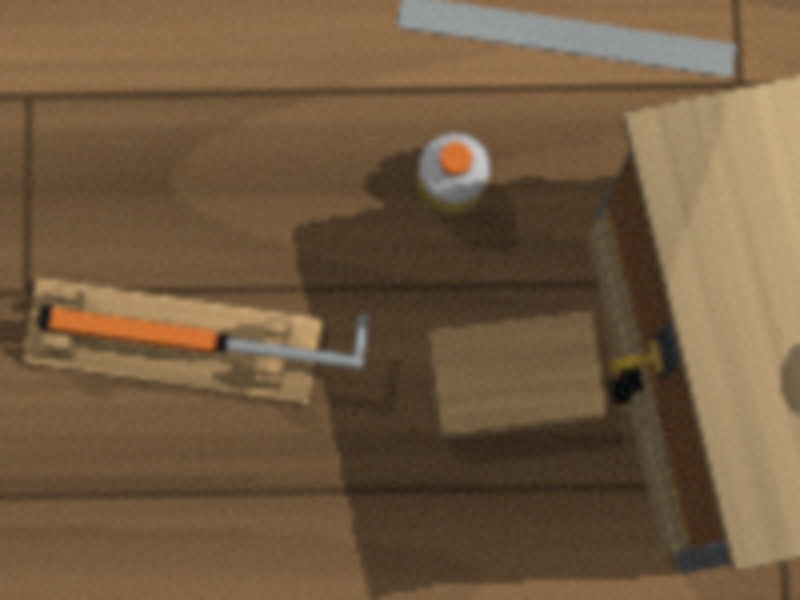

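View pics/scenec.png

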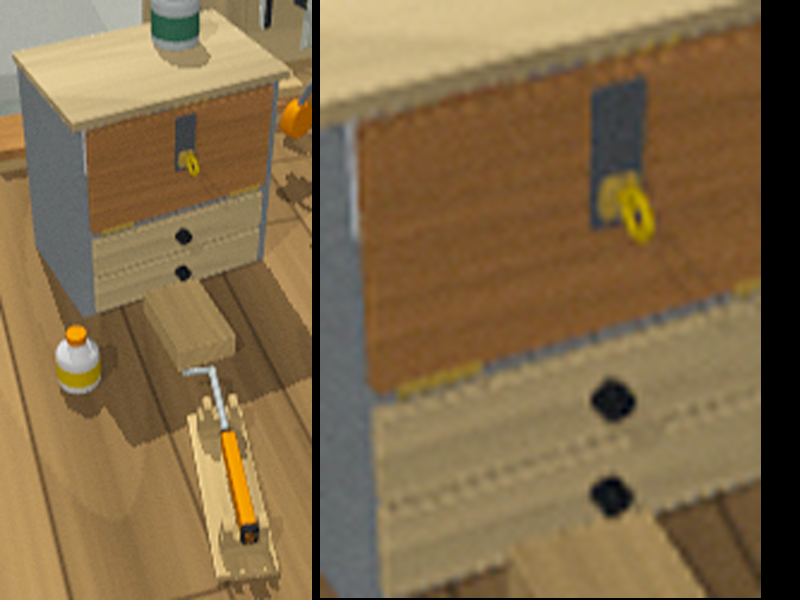

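```bash
cat > h.py <<'E'
import numpy as np
from scipy.optimize import least_squares
CAM={'scene':(np.array([[401.1865,0,275.5308],[0,401.1865,210.0299],[0,0,1]]),np.array([[-0.9566,0.2908,0.0163],[0.1738,0.6151,-0.7691],[-0.2337,-0.7329,-0.6389]]),np.array([522.0815,19.1853,1529.044])),
'top':(np.array([[512.2733,0,288.6202],[0,512.2733,208.5786],[0,0,1]]),np.array([[-0.0163,-0.9999,-0.0002],[-0.9842,0.0161,-0.1764],[0.1764,-0.0027,-0.9843]]),np.array([99.1299,603.3796,1681.3155]))}
def proj(c,X):
    K,R,t=CAM[c]; q=K@(R@np.asarray(X,float)+t); return q[:2]/q[2]
def place(p,X): # p=x,y,yaw, X local
    c,s=np.cos(p[2]),np.sin(p[2]); return np.array([p[0]+c*X[0]-s*X[1],p[1]+s*X[0]+c*X[1],X[2]])
tc=lambda u,v:((u+.5)/4-.5+200,(v+.5)/4-.5+140)
s1=lambda u,v:((u+.5)/2.4-.5+200,(v+.5)/2.4-.5+95)
s2=lambda u,v:((u-320+.5)/6.3-.5+230,(v+.5)/6.3-.5+130)
def fit(p0,obs):
    f=lambda p:np.concatenate([proj(c,place(p,X(p) if callable(X) else X))-np.array(uv) for c,uv,X in obs])
    r=least_squares(f,p0,loss='soft_l1'); return r.x,f(r.x).reshape(-1,2).round(1)
E
cat > fit.py <<'E'
from h import *
pole,res=fit([540,100,-1.6],[('top',tc(360,362),(170,0,55)),('top',tc(363,316),(170,38,58)),('top',tc(222,343),(50,0,65)),('top',tc(42,317),(-100,0,65)),
 ('scene',s1(213,370),(170,0,57)),('scene',s1(186,372),(170,38,57)),('scene',s1(228,431),(50,0,67)),('scene',s1(249,533),(-100,0,62))])
print(pole,res.tolist())
Z=350
cup,res=fit([540,-250,-1.4,165],[('top',tc(625,115),lambda p:(-118,p[3],Z)),('top',tc(737,568),lambda p:(-118,-p[3],Z)),
 ('scene',s1(15,58),lambda p:(100,p[3],Z)),('scene',s1(80,125),lambda p:(-118,p[3],Z)),('scene',s1(290,74),lambda p:(-118,-p[3],Z)),
 ('scene',s1(96,315),(-100,165,0)),('scene',s2(360,122),(-114,142,325)),('scene',s2(372,390),(-114,142,160))])
print(cup,res.tolist())
# eye: local z and y from scene & top
g=least_squares(lambda q:np.concatenate([proj('scene',place(cup,(-140,q[0],275+q[1])))-s2(637,213),proj('top',place(cup,(-140,q[0],275+q[1])))-tc(630,363)]),[0,0])
print(g.x,g.fun.round(2)); e=place(cup,(-140,0,275+g.x[1])); print('eye',e)
for dz in(-25,-15,-5): print(dz,proj('scene',place(cup,(-140,0,275+dz)))-s2(637,213))
E
python3 fit.py
```

```text
[557.87207192 257.16648343  -1.7317677 ] [[-0.7, 0.2], [0.2, 0.5], [-1.7, -0.6], [-0.9, -0.5], [-0.2, -1.1], [-0.5, -1.0], [-0.0, -0.7], [0.5, -0.4]]
[ 526.44466651 -250.02029276   -1.37689538  162.08032753] [[0.1, 0.6], [-0.4, 0.1], [-0.1, -3.1], [-2.1, -1.6], [-0.3, -2.5], [-6.2, 1.0], [0.9, 1.2], [1.2, 0.8]]
[  1.09168891 -24.99746908] [ 0.04 -0.02 -0.15  0.  ]
eye [ 499.46831887 -112.6438877   250.00253092]
-25 [ 0.32395314 -0.10454524]
-15 [ 0.3957175  -2.65141622]
-5 [ 0.46817531 -5.22289746]
```

```bash
cat >> h.py <<'E'
from scipy.spatial.transform import Rotation as Ro
def Rd(psi,pitch=0): # tool down, x-yaw psi, then turned about own y by pitch
    c,s=np.cos(psi),np.sin(psi); return Ro.from_matrix(np.array([[c,s,0],[s,-c,0],[0,0,-1.]]))*Ro.from_rotvec([0,pitch,0])
def cur():
    from station import telemetry
    o=telemetry.get_obs(); q=o['tool_rot']; return o,np.array(o['position']),Ro.from_quat([q[1],q[2],q[3],q[0]])
def plan(wps,step=50,ang=.15):
    """wps: (open, tcp xyz, psi[, step[, pitch]]) -> rows from current measured pose"""
    o,p0,R0=cur(); p,R=p0,R0; out=[]
    for w in wps:
        st=w[3] if len(w)>3 else step; T=np.array(w[1],float); RT=Rd(w[2],w[4] if len(w)>4 else 0); dv=(R.inv()*RT).as_rotvec()
        n=max(1,int(np.ceil(max(np.linalg.norm(T-p)/st,np.linalg.norm(dv)/ang))))
        for i in range(1,n+1):
            Ri=R*Ro.from_rotvec(dv*i/n); Pi=p+(T-p)*i/n
            out.append([w[0]]+R0.inv().apply(Pi-p0).round(1).tolist()+(R0.inv()*Ri).as_rotvec().round(3).tolist())
        p,R=T,RT
    for i in range(0,len(out),12): print(str(out[i:i+12]).replace(' ',''))
E
sed -i "s/ ('scene',s1(96,315),(-100,165,0)),/ /" fit.py; python3 fit.py
python3 -c "
from h import *
plan([(93,(260,-400,470),.6),(93,(420,0,440),1.2),(60,(557.9,257.2,130),1.41)])"
```

```text
[557.87207192 257.16648343  -1.7317677 ] [[-0.7, 0.2], [0.2, 0.5], [-1.7, -0.6], [-0.9, -0.5], [-0.2, -1.1], [-0.5, -1.0], [-0.0, -0.7], [0.5, -0.4]]
[ 527.1018931  -249.65249971   -1.37771671  162.12963705] [[0.0, 0.4], [-0.6, -0.1], [-0.3, -3.0], [-2.3, -1.5], [-0.4, -2.4], [0.7, 1.2], [1.0, 0.9]]
[  0.30080077 -24.80715708] [ 0.06 -0.04 -0.22 -0.  ]
eye [ 500.23838607 -112.25398447  250.19284292]
-25 [ 0.13824612 -0.00853777]
-15 [ 0.2091424  -2.55583994]
-5 [ 0.28072399 -5.12776522]
[[93,15.6,-13.7,-41.9,-0.0,-0.0,-0.037],[93,31.2,-27.4,-83.9,-0.0,-0.0,-0.074],[93,46.8,-41.1,-125.8,-0.0,-0.0,-0.111],[93,62.4,-54.8,-167.8,-0.001,-0.0,-0.147],[93,78.0,-68.5,-209.7,-0.001,-0.0,-0.184],[93,93.6,-82.2,-251.7,-0.001,-0.0,-0.221],[93,126.6,-116.9,-248.3,-0.001,-0.0,-0.288],[93,159.5,-151.6,-244.9,-0.001,-0.0,-0.355],[93,192.5,-186.3,-241.6,-0.001,-0.0,-0.421],[93,225.4,-221.0,-238.2,-0.001,-0.0,-0.488],[93,258.4,-255.8,-234.9,-0.001,-0.0,-0.555],[93,291.3,-290.5,-231.5,-0.001,-0.0,-0.621]]
[[93,324.3,-325.2,-228.1,-0.001,-0.0,-0.688],[93,357.2,-359.9,-224.8,-0.001,-0.0,-0.755],[93,390.2,-394.6,-221.4,-0.001,-0.0,-0.821],[60,415.0,-415.5,-186.9,-0.001,-0.0,-0.845],[60,439.8,-436.3,-152.5,-0.001,-0.0,-0.868],[60,464.6,-457.2,-118.0,-0.001,-0.0,-0.891],[60,489.4,-478.1,-83.5,-0.001,-0.0,-0.915],[60,514.2,-498.9,-49.1,-0.001,-0.0,-0.938],[60,539.0,-519.8,-14.6,-0.001,-0.0,-0.961],[60,563.8,-540.6,19.9,-0.001,-0.0,-0.985],[60,588.6,-561.5,54.3,-0.001,-0.0,-1.008],[60,613.4,-582.4,88.8,-0.001,-0.001,-1.031]]
```

Call:
servo_tool(targets=[[93,18,-16,-50,0,0,-0.04],[93,37,-33,-100,0,0,-0.08],[93,56,-49,-150,0,0,-0.13],[93,75,-66,-200,0,0,-0.18],[93,94,-82,-250,0,0,-0.22],[93,127,-117,-248,0,0,-0.29],[93,160,-152,-245,0,0,-0.36],[93,193,-186,-242,0,0,-0.42],[93,226,-221,-238,0,0,-0.49],[93,259,-256,-235,0,0,-0.56],[93,292,-291,-232,0,0,-0.62],[93,324,-325,-228,0,0,-0.69]])

```text
clock: 1.65
position: [384.5, -87.6, 446.5]
tool_rot: [0.0, 0.86, 0.51, 0.0]
wrist_force: [0.2, -0.7, 0.6]
opening: 92.9
grasp_force: 0.0
```

```bash
python3 -c "
from h import *
o,p,R=cur();print(o['clock'],p)
plan([(93,(420,0,430),1.2),(50,(557.9,257.2,130),1.41)],58)"
```

```text
1.65 [384.47811372 -87.63766422 446.52357704]
[[93,47.0,-5.4,8.3,0.0,-0.0,-0.065],[93,93.9,-10.8,16.5,0.0,-0.0,-0.129],[50,130.4,-11.1,54.0,0.0,-0.0,-0.155],[50,166.9,-11.4,91.5,0.0,-0.0,-0.182],[50,203.4,-11.7,129.0,0.0,-0.0,-0.208],[50,239.8,-12.0,166.5,0.0,-0.0,-0.234],[50,276.3,-12.3,204.0,0.0,-0.0,-0.26],[50,312.8,-12.6,241.5,0.0,-0.0,-0.287],[50,349.3,-12.8,279.0,0.0,-0.0,-0.313],[50,385.8,-13.1,316.5,0.0,-0.0,-0.339]]
```

Call:
servo_tool(targets=[[93,47,-5,8,0,0,-0.065],[93,94,-11,17,0,0,-0.13],[50,130,-11,54,0,0,-0.155],[50,167,-11,92,0,0,-0.18],[50,203,-12,129,0,0,-0.21],[50,240,-12,166,0,0,-0.235],[50,276,-12,204,0,0,-0.26],[50,313,-13,241,0,0,-0.29],[50,349,-13,279,0,0,-0.315],[50,386,-13,316,0,0,-0.34],[50,386,-13,316,0,0,-0.34]])

```text
clock: 3.02
position: [557.4, 256.4, 127.1]
tool_rot: [-0.001, 0.761, 0.648, -0.003]
wrist_force: [-0.2, 0.2, 0.7]
opening: 49.9
grasp_force: 0.0
```

Run:
```python
from h import *
from station import imaging
import cv2
o,p,R=cur(); c=imaging.camera('wrist'); cv2.imwrite('pics/w1.png',c['image'][:,:,::-1])
print(o['clock'],p,R.as_matrix().round(4).tolist())
```

```text
3.025 [557.37766337 256.35548506 127.06357006] [[0.1593, 0.9872, -0.0052], [0.9872, -0.1594, -0.0018], [-0.0027, -0.0049, -1.0]]
```

View pics/w1.png

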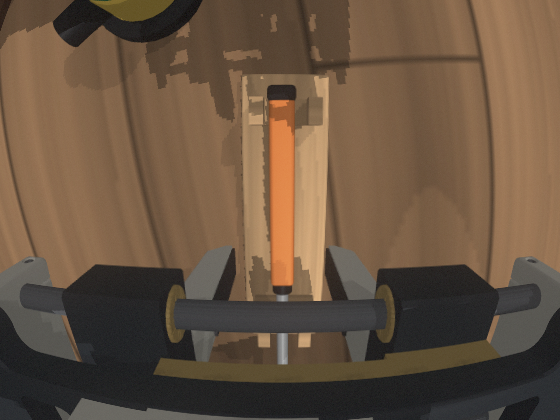

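The wrist view shows the handle running from its rear end (282,86) to its front end (283,293), well centred between the fingers.

```bash
cat >> h.py <<'E'
KW=(325.1923,279.8916,213.9761)
MW=np.array([[0.0003,-0.9663,-0.2576,71.7525],[1,0.0004,-0.0005,-0.8948],[0.0006,-0.2576,0.9663,-166.7727]])
def wray(p,R,uv):
    d=np.array([uv[0]-KW[1],uv[1]-KW[2]]); r=np.hypot(*d); th=r/KW[0]
    v=np.r_[np.sin(th)*d/max(r,1e-9),np.cos(th)]
    return p+R.apply(MW[:,3]),R.apply(MW[:,:3]@v)
def watz(p,R,uv,z):
    o,d=wray(p,R,uv); return o+d*(z-o[2])/d[2]
E
python3 - <<'E'
from h import *
o,p,R=cur()
a=watz(p,R,(282,86),68);b=watz(p,R,(283,293),68)
print(a,b,np.linalg.norm(b-a)); x=(b-a)/np.linalg.norm(b-a); print('yaw',np.arctan2(x[1],x[0]),'origin',a+100*x, b-50*x)
yaw=np.arctan2(x[1],x[0]); O=((a+100*x)+(b-50*x))/2
plan([(50,(O[0],O[1],36),yaw+np.pi,30)])
E
```

```text
[574.54727024 356.3940761   68.        ] [550.54195395 202.11680043  68.        ] 156.13370231822321
yaw -1.7251570551544873 origin [559.17242424 257.58307413  68.        ] [558.22937695 251.52230141  68.        ]
[[50,-0.2,0.3,23.3,-0.001,0.0,-0.002],[50,-0.4,0.6,46.6,-0.001,0.001,-0.003],[50,-0.6,0.9,69.9,-0.002,0.001,-0.005],[50,-0.8,1.2,93.2,-0.003,0.001,-0.007]]
```

Call:
servo_tool(targets=[[50,0,0.5,30,-0.002,0.001,-0.003],[50,0.5,0.5,60,-0.003,0.001,-0.006],[50,1,0.5,85,-0.003,0.001,-0.007],[50,1,0.5,92,-0.003,0.001,-0.007],[50,1,0.5,92,-0.003,0.001,-0.007],[15,1,0.5,92,-0.003,0.001,-0.007],[15,1,0.5,92,-0.003,0.001,-0.007],[15,1,0.5,92,-0.003,0.001,-0.007],[15,1,0.5,92,-0.003,0.001,-0.007]], force=60)

```text
clock: 4.2
position: [559.2, 256.4, 38.8]
tool_rot: [0.001, 0.76, 0.65, 0.001]
wrist_force: [-0.5, 0.1, 2.2]
opening: 17.4
grasp_force: 59.5
```

Run:
```python
from h import *
o,p,R=cur();print(o['clock'],p,R.as_matrix().round(4).tolist(),o['opening'],o['grasp_force'],o['wrist_force'])
```

```text
4.2 [559.23911336 256.39439767  38.82552398] [[0.1544, 0.988, 0.0032], [0.988, -0.1544, 0.0006], [0.001, 0.003, -1.0]] 17.42401093335478 59.525501132011414 [-0.54016472  0.09885415  2.16947171]
```

```bash
cat >> h.py <<'E'
EYE=np.array([500.2,-112.3,250.2]); CY=-1.378
TIP=np.array([-169.,40,-16.2])
def tcp(dx,dy,dz,psi=CY+np.pi,tip=None,pitch=0):
    "tcp so that hook tip lies at eye + (dx,dy,dz) in cupboard axes"
    c,s=np.cos(CY),np.sin(CY)
    T=EYE+np.array([c*dx-s*dy,s*dx+c*dy,dz])
    return T-Rd(psi,pitch).apply(TIP if tip is None else tip)
E
python3 - <<'E'
from h import *
a=tcp(-25,-35,0); print(a)
plan([(15,(559.2,256.4,150),1.416,28),(15,a,CY+np.pi,45)],45,.1)
E
```

```text
[389.418372    63.73531151 234.        ]
[[15,0.0,0.1,-27.8,0.001,-0.0,-0.0],[15,0.1,0.1,-55.6,0.002,-0.001,-0.0],[15,0.1,0.2,-83.4,0.002,-0.001,-0.0],[15,0.1,0.3,-111.2,0.003,-0.001,-0.0],[15,-30.8,-19.4,-123.3,0.003,-0.001,-0.05],[15,-61.7,-39.1,-135.4,0.003,-0.001,-0.099],[15,-92.7,-58.7,-147.5,0.003,-0.001,-0.149],[15,-123.6,-78.4,-159.5,0.003,-0.001,-0.199],[15,-154.5,-98.1,-171.6,0.003,-0.001,-0.248],[15,-185.4,-117.8,-183.7,0.003,-0.001,-0.298],[15,-216.4,-137.5,-195.8,0.003,-0.001,-0.348]]
```

Call:
servo_tool(targets=[[15,0,0,-20,0.001,0,0],[15,0,0,-50,0.002,-0.001,0],[15,0,0,-80,0.002,-0.001,0],[15,0,0,-111,0.003,-0.001,0],[15,-31,-19,-123,0.003,-0.001,-0.05],[15,-62,-39,-135,0.003,-0.001,-0.1],[15,-93,-59,-147,0.003,-0.001,-0.15],[15,-124,-78,-160,0.003,-0.001,-0.2],[15,-154,-98,-172,0.003,-0.001,-0.25],[15,-185,-118,-184,0.003,-0.001,-0.3],[15,-216,-137.5,-196,0.003,-0.001,-0.348],[15,-216,-137.5,-196,0.003,-0.001,-0.348]])

```text
clock: 5.7
position: [388.8, 63.1, 235.8]
tool_rot: [0.001, 0.636, 0.772, 0.001]
wrist_force: [-0.5, 0.6, -2.0]
opening: 17.6
grasp_force: 60.0
```

```bash
cat > look.py <<'E'
import sys,cv2,numpy as np
from h import *
from station import imaging
n=sys.argv[1]
o,p,R=cur(); print(o['clock'],p,R.as_matrix().round(4).tolist(),o['opening'],o['wrist_force'])
tip=p+R.apply(TIP);bend=p+R.apply([-169,0,-16.2])
M=np.zeros((600,800,3),np.uint8)
for k,(cam,f) in enumerate((('scene',6),('top',6))):
    c=imaging.camera(cam)['image'][:,:,::-1]; cv2.imwrite(f'pics/{n}_{cam}.png',c)
    u=proj(cam,(EYE+tip)/2).round().astype(int); w,h=33,49
    r=c[u[1]-h:u[1]+h,u[0]-w:u[0]+w]; r=cv2.resize(r,None,fx=f,fy=f,interpolation=cv2.INTER_CUBIC)
    M[:r.shape[0],400*k:400*k+r.shape[1]]=r[:, :400]
    print(cam,'crop origin',u-[w,h],'scale',f,'offset',400*k)
    for nm,X in(('eye',EYE),('tip',tip),('bend',bend)): print(nm,proj(cam,X).round(1),((proj(cam,X)-u+[w,h]+.5)*f-.5+[400*k,0]).round())
cv2.imwrite(f'pics/{n}.png',M)
E
python3 look.py l1
```

```text
5.7 [388.7734489   63.07509907 235.754358  ] [[-0.1905, 0.9817, 0.0028], [0.9817, 0.1905, -0.0005], [-0.0011, 0.0027, -1.0]] 17.59522580514627 [-0.47186725  0.63717133 -2.00485277]
scene crop origin [254 115] scale 6 offset 0
eye [280.  163.3] [159. 292.]
tip [293.1 163.8] [237. 295.]
bend [303.5 160.9] [299. 278.]
top crop origin [321 188] scale 6 offset 400
eye [356.9 230.5] [618. 257.]
tip [351.8 243.9] [587. 338.]
bend [354.9 257.2] [606. 417.]
```

View pics/l1.png

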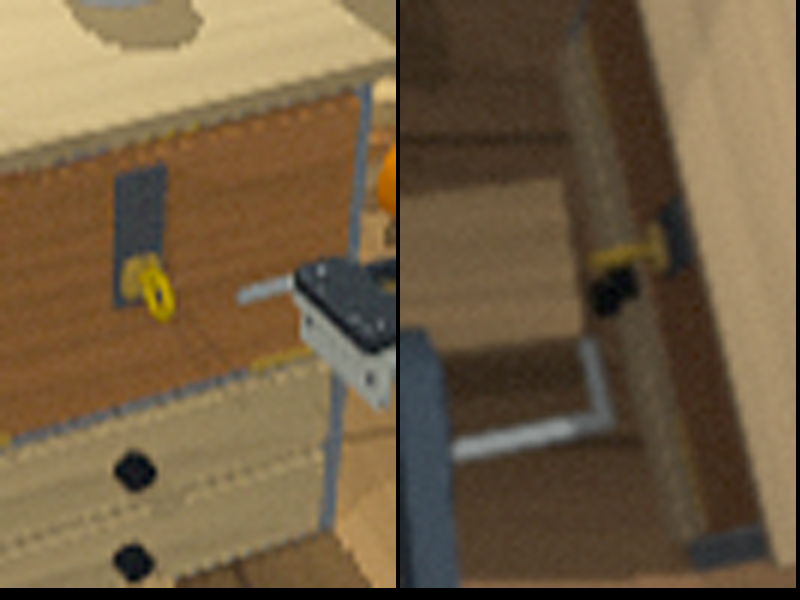

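The pole tip in the scene view (238,297) and ring (156,293), and in the top view tip (586,342) and ring (620,255), match predictions within about 2 mm, except roughly 2.5 mm more travel along y.

Run:
```python
from h import *
psi=CY+np.pi
plan([(15,tcp(1,-18,.3),psi,15),(15,tcp(1,-18,.3),psi,15),(15,tcp(1,4,.3),psi,4)])
```

```text
[[15,-8.8,5.5,0.2,0.001,0.0,-0.0],[15,-17.5,11.1,0.4,0.001,0.0,-0.001],[15,-26.3,16.6,0.6,0.002,0.001,-0.001],[15,-26.3,16.6,0.6,0.002,0.001,-0.001],[15,-26.3,20.3,0.6,0.002,0.001,-0.001],[15,-26.3,23.9,0.6,0.002,0.001,-0.001],[15,-26.3,27.6,0.6,0.002,0.001,-0.001],[15,-26.3,31.3,0.6,0.002,0.001,-0.001],[15,-26.3,34.9,0.6,0.002,0.001,-0.001],[15,-26.3,38.6,0.6,0.002,0.001,-0.001]]
```

Call:
servo_tool(targets=[[15,-9,5.5,0.3,0.001,0,0],[15,-17.5,11,0.5,0.002,0,0],[15,-26.3,16.5,0.6,0.002,0.001,-0.001],[15,-26.3,16.5,0.6,0.002,0.001,-0.001]])

```text
clock: 6.3
position: [411.2, 40.9, 233.2]
tool_rot: [-0.001, 0.636, 0.772, -0.001]
wrist_force: [0.2, -0.1, -1.5]
opening: 17.7
grasp_force: 60.0
```

```bash
python3 look.py l2
```

```text
6.3 [411.17658697  40.90791726 233.166754  ] [[-0.192, 0.9814, -0.0026], [0.9814, 0.192, 0.0001], [0.0006, -0.0025, -1.0]] 17.699872356910483 [ 0.17251366 -0.11073195 -1.47533007]
scene crop origin [249 114] scale 6 offset 0
eye [280.  163.3] [189. 298.]
tip [284.5 162. ] [216. 291.]
bend [294.9 159.1] [278. 273.]
top crop origin [325 184] scale 6 offset 400
eye [356.9 230.5] [594. 281.]
tip [358.8 236.3] [605. 316.]
bend [361.9 249.4] [624. 395.]
```

View pics/l2.png

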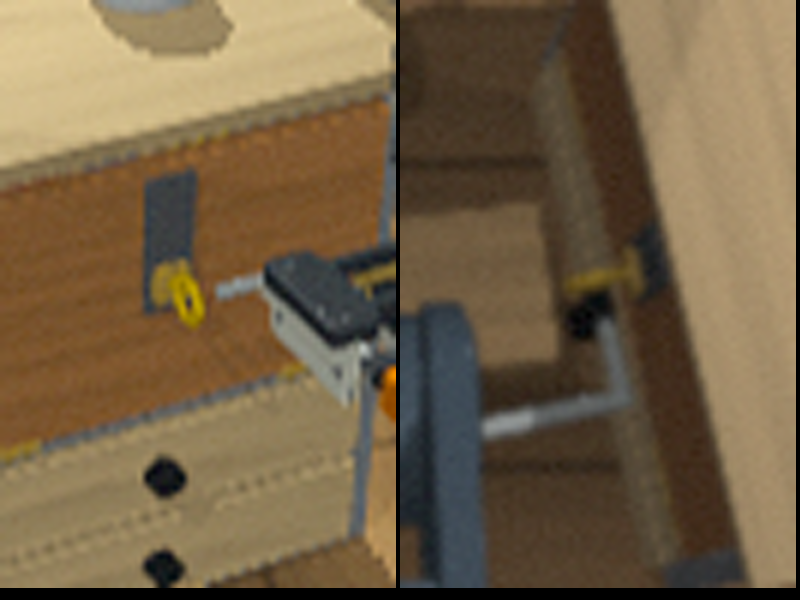

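Run:
```python
import cv2,numpy as np
im=cv2.imread('pics/l2_scene.png').astype(int)
x0,y0=272,150
c=im[y0:y0+28,x0:x0+30]; s=c.max(2)-c.min(2)
print('sat'); 
for r,row in enumerate(s[5:22]): print(y0+5+r,*['%3d'%v for v in row])
t=cv2.imread('pics/l2_top.png').astype(int)[225:236,348:370]; s=t.max(2)-t.min(2)
for r,row in enumerate(s): print(225+r,*['%3d'%v for v in row])
```

```text
sat
155  64  11   7   5   6   2   7  14   6  53  72  76  70  78  75  76  78  80  74  82  85  82  87  85  84  62  64  55  51  73
156  60   9   9   3   9   8  10  11  16  54  72  82  80  83  83  79  85  84  81  80  76  83  61  57  50  15  16   1   9  28
157  62   9   7  10  22  24  35  67  20  51  74  83  79  83  80  81  80  81  80  77  79  43  12   2  19  16   9  13  11  15
158  60   8   7  64  90  77  76 105  60  54  73  79  74  75  77  79  76  77  76  83  89  14  16  10  11   7  11  10   9   8
159  66  12  33 110 109  94 105 133  85  45  72  77  79  82  78  82  83  84  58  57  35   8  13  10   7   5  10  10   8  10
160  60  13  56 106  86 123 160 164 159  78  64  77  81  85  61  61  18  24  10  12   6  11  14   9   9   5   9  13   6   6
161  60  12  72  96  87 150 166 141 180 166  73  76  73  27   9  13  10   7   8   5  11   5   8  12  11   9   8  10  10   8
162  54  15  71  96  90 106 165 147 163 191  94  76  71  12  10   9   6   6  16  39  33   7   3   5   4  12  14  11  12   9
163  63  14  55 100 102  77 178 152  62 186 141  70  79  14   7  18  53  51  82  84  51  19   9   2   8 
[... 1323 characters left out ...]
  36  42  42  43  50  51  59  59  48  19   4   3   5  13
229  49  39  32  34  35  44  44  51  59  74  77  70  70  71  65  62  53  25   5   1   2   6
230  49  44  35  35  47  59  69  84  80  83  81  71  66  59  57  54  51  32   6   1   3   4
231  51  48  36  39  50  71  75  73  73  69  57  51  41  42  46  47  53  35  11   3   3  15
232  50  50  38  33  45  57  55  48  40  33  26  21  29  35  41  42  47  31   2   3  16  23
233  53  49  38  30  35  38  39  23   8   5   5   5  21  32  39  40  29  12  10  20  26  32
234  51  48  37  26  27  27  22  10   5  10   8   1  21  27  35  33  25  19  26  29  30  34
235  51  48  37  28  20  13   7   4   2   2   2   4  13  30  36  37  36  30  31  30  32  30
```

Ring centre at scene (280,164), prong line passes about (280,163.4): aligned within ~2 mm, so I lower by 1 mm and insert.

Call:
servo_tool(targets=[[15,0,4,1,0,-0.001,0],[15,0,8,1,0,-0.001,0],[15,0,12,1,0,-0.001,0],[15,0,16,1,0,-0.001,0],[15,0,20,1,0,-0.001,0]])

```text
clock: 7.02
position: [430.6, 45.3, 232.4]
tool_rot: [-0.0, 0.635, 0.772, -0.001]
wrist_force: [-0.3, -0.1, -1.7]
opening: 17.7
grasp_force: 60.0
```

Call:
servo_tool(targets=[[15,0,4,0,0,0,0],[15,0,8,0,0,0,0],[15,0,12,0,0,0,0],[15,0,16,0,0,0,0],[15,0,20,0,0,0,0],[15,0,22,0,0,0,0],[15,0,22,0,0,0,0]])

```text
clock: 7.9
position: [452.0, 49.5, 232.3]
tool_rot: [-0.0, 0.635, 0.772, -0.001]
wrist_force: [-0.1, -0.5, -3.0]
opening: 17.7
grasp_force: 60.0
```

```bash
python3 look.py l3
```

```text
7.9 [451.95347048  49.51541756 232.31309222] [[-0.1928, 0.9812, -0.0019], [0.9812, 0.1928, -0.0009], [-0.0005, -0.002, -1.0]] 17.68628020983172 [-0.07396476 -0.50608048 -3.00611128]
scene crop origin [244 115] scale 6 offset 0
eye [280.  163.3] [219. 292.]
tip [273.6 165.4] [180. 305.]
bend [284.1 162.4] [243. 287.]
top crop origin [323 178] scale 6 offset 400
eye [356.9 230.5] [606. 317.]
tip [355.3 222.7] [596. 271.]
bend [358.4 235.7] [615. 349.]
```

View pics/l3.png

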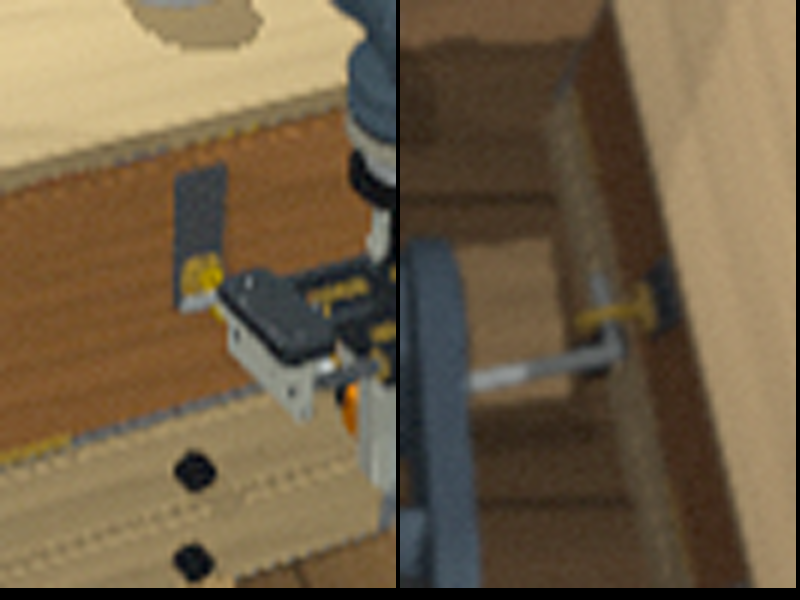

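The prong is visibly through the ring in both views: in the top view the tip is beyond the ring at (600,285) and the bend is at (620,350). Next is the arc.

Run:
```python
import numpy as np
zc=89.5; xc=-33
e=lambda t:np.array([xc*np.cos(t)-zc*np.sin(t), xc*np.sin(t)+zc*np.cos(t)])
ts=np.linspace(0,1.5,73); P=np.array([e(t) for t in ts]); 
for k in range(6):
    d=P[12*k+1:12*k+13]-P[12*k]; 
    print(k,ts[12*k+12],str([[15,round(-a+0.,1),0,round(-b+0.,1),0,0,0] for a,b in d]).replace(' ',''))
```

```text
0 0.25 [[15,np.float64(1.9),0,np.float64(0.7),0,0,0],[15,np.float64(3.7),0,np.float64(1.5),0,0,0],[15,np.float64(5.5),0,np.float64(2.2),0,0,0],[15,np.float64(7.3),0,np.float64(3.1),0,0,0],[15,np.float64(9.1),0,np.float64(3.9),0,0,0],[15,np.float64(10.9),0,np.float64(4.8),0,0,0],[15,np.float64(12.7),0,np.float64(5.7),0,0,0],[15,np.float64(14.4),0,np.float64(6.7),0,0,0],[15,np.float64(16.1),0,np.float64(7.7),0,0,0],[15,np.float64(17.8),0,np.float64(8.8),0,0,0],[15,np.float64(19.5),0,np.float64(9.8),0,0,0],[15,np.float64(21.1),0,np.float64(10.9),0,0,0]]
1 0.5 [[15,np.float64(1.6),0,np.float64(1.1),0,0,0],[15,np.float64(3.2),0,np.float64(2.3),0,0,0],[15,np.float64(4.8),0,np.float64(3.5),0,0,0],[15,np.float64(6.4),0,np.float64(4.8),0,0,0],[15,np.float64(7.9),0,np.float64(6.1),0,0,0],[15,np.float64(9.4),0,np.float64(7.4),0,0,0],[15,np.float64(10.8),0,np.float64(8.7),0,0,0],[15,np.float64(12.3),0,np.float64(10.1),0,0,0],[15,np.float64(13.7),0,np.float64(11.5),0,0,0],[15,np.float64(15.1),0,np.float64(12.9),0,0,0],[15,np.float64(16.4),0,np.float64(14.3),0,0,0],[15,np.float64(17.8),0,np.float6
[... 1552 characters left out ...]
p.float64(2.2),0,np.float64(19.7),0,0,0],[15,np.float64(2.2),0,np.float64(21.7),0,0,0],[15,np.float64(2.2),0,np.float64(23.7),0,0,0]]
5 1.5 [[15,np.float64(-0.1),0,np.float64(2.0),0,0,0],[15,np.float64(-0.2),0,np.float64(4.0),0,0,0],[15,np.float64(-0.4),0,np.float64(5.9),0,0,0],[15,np.float64(-0.6),0,np.float64(7.9),0,0,0],[15,np.float64(-0.8),0,np.float64(9.9),0,0,0],[15,np.float64(-1.1),0,np.float64(11.9),0,0,0],[15,np.float64(-1.5),0,np.float64(13.8),0,0,0],[15,np.float64(-1.8),0,np.float64(15.8),0,0,0],[15,np.float64(-2.2),0,np.float64(17.7),0,0,0],[15,np.float64(-2.7),0,np.float64(19.7),0,0,0],[15,np.float64(-3.2),0,np.float64(21.6),0,0,0],[15,np.float64(-3.7),0,np.float64(23.5),0,0,0]]
```

Call:
servo_tool(targets=[[15,1.9,0,1.7,0,0,0],[15,3.7,0,2.6,0,0,0],[15,5.5,0,3.4,0,0,0],[15,7.3,0,4.3,0,0,0],[15,9.1,0,5.1,0,0,0],[15,10.9,0,6,0,0,0],[15,12.7,0,6.9,0,0,0],[15,14.4,0,7.9,0,0,0],[15,16.1,0,8.9,0,0,0],[15,17.8,0,10,0,0,0],[15,19.5,0,11,0,0,0],[15,21.1,0,12.1,0,0,0]])

```text
clock: 9.5
position: [447.8, 70.3, 220.1]
tool_rot: [-0.0, 0.635, 0.772, -0.001]
wrist_force: [-0.7, 0.3, -0.4]
opening: 17.5
grasp_force: 60.0
```

Call:
servo_tool(targets=[[15,1.6,0,1.1,0,0,0],[15,3.2,0,2.3,0,0,0],[15,4.8,0,3.5,0,0,0],[15,6.4,0,4.8,0,0,0],[15,7.9,0,6.1,0,0,0],[15,9.4,0,7.4,0,0,0],[15,10.8,0,8.7,0,0,0],[15,12.3,0,10.1,0,0,0],[15,13.7,0,11.5,0,0,0],[15,15.1,0,12.9,0,0,0],[15,16.4,0,14.3,0,0,0],[15,17.8,0,15.8,0,0,0]])

```text
clock: 11.0
position: [444.3, 87.8, 204.3]
tool_rot: [-0.0, 0.635, 0.772, -0.001]
wrist_force: [0.9, 1.7, -1.7]
opening: 17.4
grasp_force: 60.0
```

```bash
python3 look.py l4
```

```text
11.0 [444.3123387   87.77935552 204.31698603] [[-0.1927, 0.9813, -0.0018], [0.9813, 0.1927, -0.0008], [-0.0004, -0.0019, -1.0]] 17.378244410437976 [ 0.85558088  1.67898316 -1.66072649]
scene crop origin [247 122] scale 6 offset 0
eye [280.  163.3] [201. 250.]
tip [279.  178.4] [195. 341.]
bend [289.6 175.3] [258. 322.]
top crop origin [316 180] scale 6 offset 400
eye [356.9 230.5] [648. 305.]
tip [341.6 226.8] [556. 283.]
bend [344.6 239.6] [574. 360.]
```

View pics/l4.png

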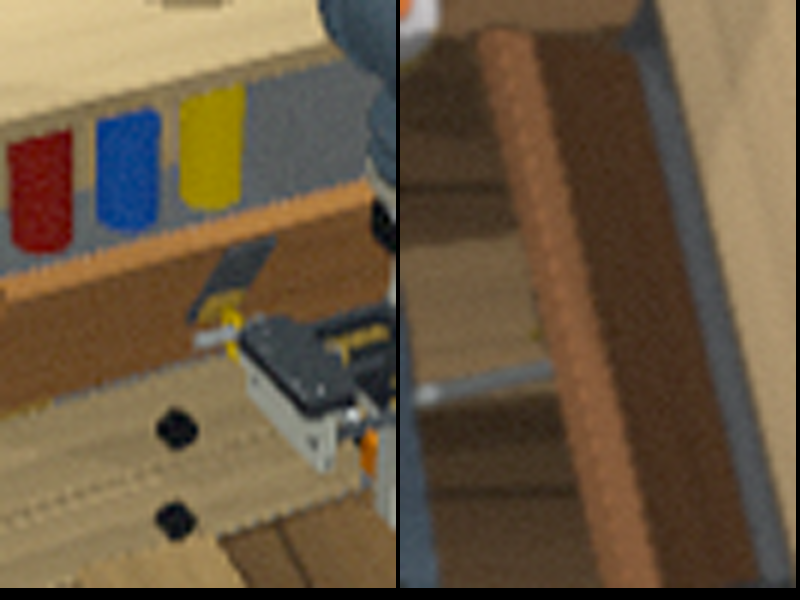

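The hatch follows at about 0.5 rad with the ring on the prong (ring 235,335; prong tip 197,342 in the scene view).

Call:
servo_tool(targets=[[15,1.3,0,1.5,0,0,0],[15,2.6,0,3,0,0,0],[15,3.8,0,4.6,0,0,0],[15,5,0,6.2,0,0,0],[15,6.1,0,7.8,0,0,0],[15,7.3,0,9.4,0,0,0],[15,8.4,0,11.1,0,0,0],[15,9.4,0,12.8,0,0,0],[15,10.4,0,14.5,0,0,0],[15,11.4,0,16.2,0,0,0],[15,12.4,0,18,0,0,0],[15,13.3,0,19.7,0,0,0]])

```text
clock: 12.6
position: [441.7, 100.7, 184.5]
tool_rot: [-0.0, 0.635, 0.772, -0.001]
wrist_force: [-0.2, 2.7, -1.8]
opening: 17.4
grasp_force: 60.0
```

Call:
servo_tool(targets=[[15,0.9,0,1.8,0,0,0],[15,1.7,0,3.6,0,0,0],[15,2.5,0,5.4,0,0,0],[15,3.3,0,7.2,0,0,0],[15,4,0,9.1,0,0,0],[15,4.7,0,11,0,0,0],[15,5.3,0,12.8,0,0,0],[15,6,0,14.7,0,0,0],[15,6.5,0,16.6,0,0,0],[15,7.1,0,18.5,0,0,0],[15,7.5,0,20.5,0,0,0],[15,8,0,22.4,0,0,0]])

```text
clock: 14.1
position: [440.1, 108.7, 162.1]
tool_rot: [-0.001, 0.635, 0.772, -0.001]
wrist_force: [-2.5, 5.0, -3.2]
opening: 17.7
grasp_force: 60.0
```

Call:
servo_tool(targets=[[15,1,0,0.5,0,0,0],[15,2,0,1,0,0,0],[15,3,0,1.5,0,0,0],[15,3,0,1.5,0,0,0]])

```text
clock: 14.6
position: [439.5, 111.4, 160.7]
tool_rot: [-0.0, 0.635, 0.772, -0.001]
wrist_force: [-1.4, 0.5, -4.6]
opening: 17.7
grasp_force: 60.0
```

```bash
python3 look.py l5
python3 - <<'E'
import cv2,numpy as np
from station import telemetry
o=telemetry.get_obs();print(o['torque'],o['wrist_force'])
im=cv2.imread('pics/l5_scene.png')[150:215,250:320]
hsv=cv2.cvtColor(im,cv2.COLOR_BGR2HSV); m=(hsv[:,:,0]>22)&(hsv[:,:,0]<33)&(hsv[:,:,1]>190)
v,u=np.nonzero(m); print(list(zip(u+250,v+150)))
E
```

```text
14.6 [439.53793028 111.37919155 160.73782151] [[-0.1927, 0.9813, -0.002], [0.9813, 0.1927, -0.0011], [-0.0007, -0.0021, -1.0]] 17.661525689737076 [-1.36155811  0.49560678 -4.64860416]
scene crop origin [248 129] scale 6 offset 0
eye [280.  163.3] [195. 208.]
tip [282.2 192.9] [208. 386.]
bend [292.7 189.6] [271. 366.]
top crop origin [312 181] scale 6 offset 400
eye [356.9 230.5] [672. 299.]
tip [332.7 230.4] [527. 299.]
bend [335.6 242.9] [544. 374.]
[0.44321411 0.061129   0.00397707] [ 0.47253926  0.27430928 -5.26287082]
[(np.int64(277), np.int64(150)), (np.int64(278), np.int64(150)), (np.int64(279), np.int64(150)), (np.int64(280), np.int64(150)), (np.int64(281), np.int64(150)), (np.int64(282), np.int64(150)), (np.int64(283), np.int64(150)), (np.int64(284), np.int64(150)), (np.int64(285), np.int64(150)), (np.int64(286), np.int64(150)), (np.int64(277), np.int64(151)), (np.int64(278), np.int64(151)), (np.int64(279), np.int64(151)), (np.int64(280), np.int64(151)), (np.int64(281), np.int64(151)), (np.int64(282), np.int64(151)), (np.int64(283), np.int64(151)), (np.int64(284), np.int64(1
[... 1065 characters left out ...]
.int64(279), np.int64(155)), (np.int64(280), np.int64(155)), (np.int64(281), np.int64(155)), (np.int64(282), np.int64(155)), (np.int64(283), np.int64(155)), (np.int64(284), np.int64(155)), (np.int64(285), np.int64(155)), (np.int64(281), np.int64(156)), (np.int64(282), np.int64(156)), (np.int64(283), np.int64(156)), (np.int64(289), np.int64(191)), (np.int64(289), np.int64(192)), (np.int64(289), np.int64(193)), (np.int64(290), np.int64(193)), (np.int64(287), np.int64(194)), (np.int64(288), np.int64(194)), (np.int64(287), np.int64(195)), (np.int64(288), np.int64(195)), (np.int64(289), np.int64(195)), (np.int64(288), np.int64(196)), (np.int64(289), np.int64(196)), (np.int64(289), np.int64(197))]
```

Call:
servo_tool(targets=[[15,0.4,0,1.9,0,0,0],[15,0.8,0,3.9,0,0,0],[15,1.1,0,5.9,0,0,0],[15,1.4,0,7.8,0,0,0],[15,1.6,0,9.8,0,0,0],[15,1.8,0,11.8,0,0,0]])

```text
clock: 15.45
position: [439.2, 113.2, 148.9]
tool_rot: [-0.0, 0.635, 0.772, -0.001]
wrist_force: [-0.2, -1.6, -6.2]
opening: 17.5
grasp_force: 60.0
```

Call:
servo_tool(targets=[[15,0.2,0,2,0,0,0],[15,0.3,0,4,0,0,0],[15,0.4,0,6,0,0,0],[15,0.4,0,8,0,0,0],[15,0.4,0,10,0,0,0],[15,0.4,0,12,0,0,0]])

```text
clock: 16.2
position: [439.1, 113.6, 136.9]
tool_rot: [-0.0, 0.635, 0.772, -0.001]
wrist_force: [1.4, -3.3, -5.2]
opening: 17.6
grasp_force: 60.0
```

```bash
python3 -c "
from h import *
o,p,R=cur();print(p,o['wrist_force'],o['torque'])
tip=p+R.apply(TIP);print(tip)"
```

```text
[439.14736572 113.56057578 136.87877846] [ 1.44432972 -3.25486348 -5.21256303] [ 0.08708034 -0.06630777  0.00097746]
[511.01365351 -44.53845759 153.1075285 ]
```

Call:
servo_tool(targets=[[15,-1,0,0,0,0,0],[15,-2,0,0,0,0,0],[15,-3,0,0,0,0,0],[15,-3,0,0,0,0,0]])

```text
clock: 16.7
position: [439.6, 110.8, 137.0]
tool_rot: [-0.001, 0.635, 0.772, -0.001]
wrist_force: [-0.5, 3.4, -6.0]
opening: 17.5
grasp_force: 60.0
```

```bash
python3 look.py l6
python3 - <<'E'
import cv2,numpy as np
from station import telemetry
o=telemetry.get_obs();print(o['torque'],o['wrist_force'])
a=cv2.imread('pics/l6_scene.png')[130:220,235:335]; b=cv2.imread('pics/l6_top.png')[150:250,260:400]
a=cv2.resize(a,None,fx=4,fy=4,interpolation=cv2.INTER_CUBIC);b=cv2.resize(b,None,fx=2.8,fy=2.8,interpolation=cv2.INTER_CUBIC)
M=np.zeros((400,800,3),np.uint8);M[:360,:400]=a;M[:280,400:792]=b;cv2.imwrite('pics/m6.png',M)
E
```

```text
16.7 [439.57623487 110.7776264  136.98963391] [[-0.1926, 0.9813, -0.002], [0.9813, 0.1926, -0.0005], [-0.0001, -0.0021, -1.0]] 17.490283062383106 [-0.49950364  3.39000647 -5.9959444 ]
scene crop origin [248 132] scale 6 offset 0
eye [280.  163.3] [195. 190.]
tip [282.  198.5] [206. 401.]
bend [292.3 195.2] [268. 381.]
top crop origin [311 182] scale 6 offset 400
eye [356.9 230.5] [678. 293.]
tip [332.3 231.4] [530. 299.]
bend [335.1 243.7] [547. 373.]
[1.31326085 0.32162964 0.0863738 ] [-1.21332529  3.99980859 -5.81152695]
```

View pics/m6.png

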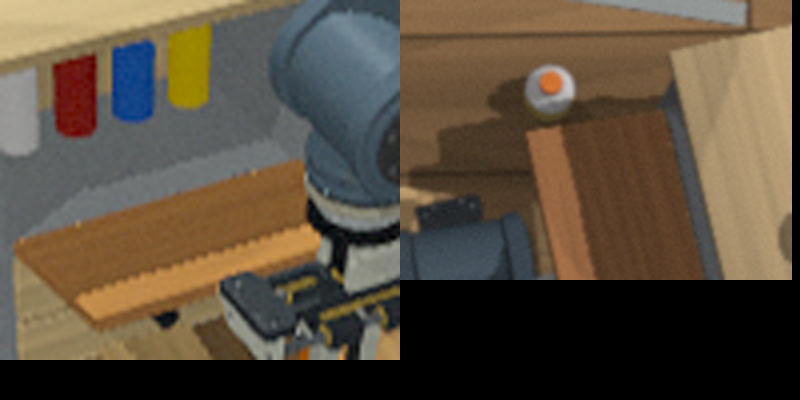

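The hatch is about 80% down (hatch edge at scene ~(200,290)); the glue bottle is clear of it. I continue lowering.

Call:
servo_tool(targets=[[15,1,0,2,0,0,0],[15,1.5,0,4,0,0,0],[15,1.3,0,6,0,0,0],[15,1.1,0,8,0,0,0],[15,0.9,0,10,0,0,0],[15,0.6,0,12,0,0,0]])

```text
clock: 17.55
position: [439.6, 111.1, 124.9]
tool_rot: [-0.0, 0.635, 0.772, -0.001]
wrist_force: [1.2, -2.3, -5.1]
opening: 17.6
grasp_force: 60.0
```

Call:
servo_tool(targets=[[15,-0.5,0,1.5,0,0,0],[15,-0.8,0,3,0,0,0],[15,-1,0,4.5,0,0,0],[15,-1.3,0,6,0,0,0],[15,-1.3,0,6,0,0,0]])

```text
clock: 18.18
position: [439.8, 109.9, 119.0]
tool_rot: [-0.0, 0.635, 0.772, -0.001]
wrist_force: [-1.1, -0.2, -1.9]
opening: 17.7
grasp_force: 60.0
```

```bash
python3 -c "
from h import *
o,p,R=cur();print(p,o['wrist_force'],o['torque'])
tip=p+R.apply(TIP);print(tip)"
```

```text
[439.7992891  109.94764979 118.98181106] [-1.10260795 -0.24029779 -1.93123744] [-0.03372003 -0.09570617  0.03552845]
[511.66850465 -48.1516766  135.19473338]
```

Call:
servo_tool(targets=[[15,0,0,1.5,0,0,0],[15,0,0,3,0,0,0],[15,0,0,4,0,0,0],[15,0,0,4,0,0,0]])

```text
clock: 18.68
position: [439.7, 109.9, 114.9]
tool_rot: [-0.0, 0.635, 0.772, -0.001]
wrist_force: [-0.6, -0.0, -1.1]
opening: 17.2
grasp_force: 60.0
```

Run:
```python
from h import *
from station import imaging
import cv2
o,p,R=cur();print(p,o['wrist_force'],o['torque'])
c=imaging.camera('scene')['image'][:,:,::-1];cv2.imwrite('pics/l7_scene.png',c)
t=imaging.camera('top')['image'][:,:,::-1];cv2.imwrite('pics/l7_top.png',t)
for th in(1.2,1.3,1.4,1.5):  # hatch free-edge corners, upper (inner) face
    L=165
    for y in(142,):
        X=(-107-np.sin(th)*L+7*np.cos(th),y,160+np.cos(th)*L+7*np.sin(th)); w=place((527.1,-249.65,-1.3777),X)
        Xo=(-107-np.sin(th)*L-7*np.cos(th),y,160+np.cos(th)*L-7*np.sin(th)); wo=place((527.1,-249.65,-1.3777),Xo)
        print(th,'scene',proj('scene',w).round(1),proj('scene',wo).round(1),'top',proj('top',w).round(1))
from numpy import array
# orange edge strip: scan columns
h=cv2.cvtColor(c,cv2.COLOR_BGR2HSV)
for u in(258,264,270,276): print(u,[(v,*c[v,u][::-1]) for v in range(194,222,1)])
```

```text
[439.72329829 109.92508202 114.92735423] [-0.59708426 -0.04005956 -1.06865777] [ 0.03358976 -0.06381059 -0.02431044]
1.2 scene [257.3 200.6] [258.1 204.9] top [307.6 194.5]
1.3 scene [258.2 205.7] [258.8 209.8] top [305.5 195.9]
1.4 scene [258.9 210.5] [259.3 214.4] top [304.  197.2]
1.5 scene [259.3 215. ] [259.5 218.6] top [303.  198.4]
258 [(194, np.uint8(136), np.uint8(94), np.uint8(49)), (195, np.uint8(132), np.uint8(91), np.uint8(45)), (196, np.uint8(133), np.uint8(91), np.uint8(48)), (197, np.uint8(133), np.uint8(91), np.uint8(52)), (198, np.uint8(128), np.uint8(90), np.uint8(45)), (199, np.uint8(130), np.uint8(89), np.uint8(43)), (200, np.uint8(132), np.uint8(91), np.uint8(43)), (201, np.uint8(139), np.uint8(97), np.uint8(55)), (202, np.uint8(133), np.uint8(93), np.uint8(50)), (203, np.uint8(132), np.uint8(91), np.uint8(51)), (204, np.uint8(126), np.uint8(84), np.uint8(42)), (205, np.uint8(129), np.uint8(89), np.uint8(51)), (206, np.uint8(134), np.uint8(90), np.uint8(48)), (207, np.uint8(132), np.uint8(95), np.uint8(52)), (208, np.uint8(133), np.uint8(89), np.uint8(46)), (209
[... 4208 characters left out ...]
int8(191), np.uint8(140), np.uint8(82)), (209, np.uint8(193), np.uint8(139), np.uint8(74)), (210, np.uint8(176), np.uint8(124), np.uint8(70)), (211, np.uint8(123), np.uint8(87), np.uint8(46)), (212, np.uint8(120), np.uint8(84), np.uint8(42)), (213, np.uint8(115), np.uint8(82), np.uint8(49)), (214, np.uint8(122), np.uint8(101), np.uint8(66)), (215, np.uint8(131), np.uint8(110), np.uint8(70)), (216, np.uint8(137), np.uint8(114), np.uint8(73)), (217, np.uint8(139), np.uint8(117), np.uint8(78)), (218, np.uint8(137), np.uint8(114), np.uint8(71)), (219, np.uint8(137), np.uint8(114), np.uint8(76)), (220, np.uint8(133), np.uint8(112), np.uint8(66)), (221, np.uint8(135), np.uint8(112), np.uint8(71))]
```

The hatch inner-face edge sits at scene (258–259, ~215), which matches 1.5 rad, and the wrist load is gone, so the hatch is on its stop. I unhook next.

Call:
servo_tool(targets=[[15,0,-4,0,0,0,0],[15,0,-8,0,0,0,0],[15,0,-13,0,0,0,0],[15,0,-18,0,0,0,0],[15,0,-23,0,0,0,0],[15,0,-28,0,0,0,0],[15,0,-34,0,0,0,0],[15,0,-41,0,0,0,0],[15,0,-48,0,0,0,0],[15,0,-54,0,0,0,0],[15,0,-54,0,0,0,0]])

```text
clock: 20.15
position: [386.4, 99.4, 115.2]
tool_rot: [-0.0, 0.635, 0.772, -0.001]
wrist_force: [0.0, -0.3, -1.9]
opening: 17.6
grasp_force: 60.0
```

Call:
servo_tool(targets=[[15,15,0,0,0,0,0],[15,40,0,0,0,0,0],[15,70,0,0,0,0,0],[15,100,0,0,0,0,0],[15,130,0,-10,0,0,0],[15,145,0,-30,0,0,0],[15,150,0,-50,0,0,0],[15,150,0,-50,0,0,0]])

```text
clock: 21.15
position: [358.6, 247.4, 165.9]
tool_rot: [0.0, 0.635, 0.772, 0.0]
wrist_force: [-0.5, -0.1, -3.1]
opening: 17.3
grasp_force: 60.0
```

Run:
```python
from h import *
from station import imaging
import cv2
o,p,R=cur();print(o['clock'],p,o['wrist_force'],o['torque'])
for n in('scene','top','wrist'):
    c=imaging.camera(n)['image'][:,:,::-1];cv2.imwrite(f'pics/l8_{n}.png',c)
    if n=='wrist':
        h=cv2.cvtColor(c,cv2.COLOR_BGR2HSV);m=((h[:,:,0]>4)&(h[:,:,0]<16)&(h[:,:,1]>170)&(h[:,:,2]>140)).astype(np.uint8)
        k,l,s,ce=cv2.connectedComponentsWithStats(m); i=1+np.argmax(s[1:,4]); print('orange',s[i],ce[i])
        top=s[i][1]; 
        for v in range(top,top+s[i][3],12): q=np.nonzero(l[v]==i)[0]; print(v,q.min(),q.max())
# predicted handle top outline in wrist image
Mi=np.vstack([MW,[0,0,0,1]]); Mi=np.linalg.inv(Mi)
def pw(X):
    c=(Mi@np.r_[X,1])[:3]; r=np.hypot(c[0],c[1]); th=np.arctan2(r,c[2]); return np.array(KW[1:])+KW[0]*th*c[:2]/r
for x in(-100,-94,50): print(x,[pw((1-x,y,-16.2-13)).round(1) for y in(-9,9)])
a=R.as_matrix()
```

```text
21.15 [358.62379867 247.39548652 165.88834947] [-0.52242614 -0.06392397 -3.13898734] [-0.07059121 -0.12997036 -0.0175386 ]
orange [ 263   83   38  218 6088] [282.76034823 187.98209593]
83 266 298
95 264 300
107 264 300
119 266 299
131 264 299
143 264 299
155 263 299
167 265 299
179 264 299
191 264 299
203 265 299
215 264 299
227 264 299
239 266 298
251 265 298
263 275 298
275 268 297
287 273 297
299 271 297
-100 [array([260.7,  61.3]), array([303.8,  61.4])]
-94 [array([260.6,  75. ]), array([303.8,  75.1])]
50 [array([265.1, 363.4]), array([298.2, 363.4])]
```

Run:
```python
from h import *
import cv2
Mi=np.linalg.inv(np.vstack([MW,[0,0,0,1]]))
def pw(X):
    c=(Mi@np.r_[X,1])[:3]; r=np.hypot(c[0],c[1]); th=np.arctan2(r,c[2]); return np.array(KW[1:])+KW[0]*th*c[:2]/r
for f in('w1','l8_wrist'):
    c=cv2.imread(f'pics/{f}.png')
    for v in(75,79,83,90,97,104,130,160,200):
        print(f,v,[tuple(int(q) for q in c[v,u][::-1]) for u in (282,)], 'row grad', [int(q) for q in c[v,256:310:1,2]])
# w1 predicted: tcp z127, pole origin (558.5,257.3,55) top z 68
for x in(-100,-90,-50): print(x,[pw((1-x,y,-(68-127))).round(1) for y in(-9,9)],[pw((1-x,y,-29.2)).round(1) for y in(-9,9)])
```

```text
w1 75 [(133, 108, 82)] row grad [130, 131, 129, 130, 131, 133, 138, 132, 132, 134, 133, 129, 131, 129, 129, 128, 132, 131, 134, 133, 134, 137, 136, 136, 134, 137, 133, 131, 128, 123, 124, 125, 127, 128, 130, 131, 130, 130, 128, 123, 123, 122, 121, 121, 123, 121, 121, 123, 124, 122, 123, 123, 124, 126]
w1 79 [(135, 110, 81)] row grad [132, 128, 131, 130, 133, 133, 132, 137, 136, 134, 134, 131, 131, 129, 132, 130, 130, 134, 133, 135, 134, 135, 137, 137, 134, 134, 135, 129, 129, 127, 126, 129, 129, 127, 132, 132, 132, 131, 130, 126, 120, 122, 123, 122, 124, 124, 122, 123, 124, 124, 125, 129, 129, 130]
w1 83 [(134, 111, 83)] row grad [130, 130, 129, 132, 130, 134, 135, 135, 134, 132, 134, 132, 130, 130, 129, 130, 132, 133, 133, 136, 135, 137, 138, 137, 134, 136, 134, 131, 129, 127, 127, 126, 128, 131, 133, 133, 135, 132, 130, 127, 124, 123, 123, 121, 124, 127, 123, 127, 125, 129, 125, 126, 128, 131]
w1 90 [(49, 41, 40)] row grad [127, 129, 130, 130, 134, 134, 134, 131, 134, 134, 128, 58, 44, 47, 48, 44, 45, 46, 49, 46, 47, 48, 46, 47, 45, 47, 49, 45, 46, 47, 44, 49, 45, 47, 50, 47, 47, 4
[... 3793 characters left out ...]
7, 156, 158, 159, 157, 154, 154, 153, 152, 148, 148, 136, 107, 100, 97, 97, 96, 133, 135, 134, 135]
l8_wrist 200 [(156, 91, 52)] row grad [145, 143, 146, 136, 122, 126, 134, 139, 146, 148, 153, 155, 154, 155, 153, 153, 153, 154, 153, 156, 152, 152, 157, 155, 153, 154, 156, 157, 155, 153, 156, 157, 154, 156, 157, 157, 157, 158, 156, 153, 152, 150, 149, 142, 118, 100, 98, 98, 96, 110, 128, 135, 133, 131]
-100 [array([268.2,  87.4]), array([294.6,  87.4])] [array([260.7,  61.3]), array([303.8,  61.4])]
-90 [array([268.2, 101.6]), array([294.6, 101.7])] [array([260.6,  84.2]), array([303.8,  84.3])]
-50 [array([268.4, 159.1]), array([294.3, 159.1])] [array([261.1, 178. ]), array([303.2, 178. ])]
```

Run:
```python
from h import *
plan([(15,(559.2,256.4,140),1.4158)])
```

```text
[[15,-5.8,39.9,4.7,-0.001,0.0,0.07],[15,-11.6,79.9,9.5,-0.001,0.001,0.139],[15,-17.3,119.8,14.2,-0.002,0.001,0.209],[15,-23.1,159.8,18.9,-0.002,0.001,0.279],[15,-28.9,199.7,23.7,-0.003,0.001,0.349]]
```

Call:
servo_tool(targets=[[15,-4,25,2,0,0,0.04],[15,-8,60,5,-0.001,0,0.1],[15,-14,100,10,-0.002,0.001,0.17],[15,-20,140,15,-0.002,0.001,0.24],[15,-25,175,20,-0.003,0.001,0.31],[15,-29,200,25,-0.003,0.001,0.349],[15,-29,200,25,-0.003,0.001,0.349],[15,-29,200,25,-0.003,0.001,0.349]])

```text
clock: 22.3
position: [558.9, 256.4, 138.8]
tool_rot: [-0.0, 0.76, 0.65, -0.0]
wrist_force: [-0.3, -0.2, -2.8]
opening: 17.7
grasp_force: 60.0
```

Run:
```python
from h import *
o,p,R=cur();print(p,R.as_matrix().round(4).tolist())
plan([(15,(559.2,256.4,40),1.4158,120)],120,.5)
```

```text
[558.93874195 256.43264197 138.78429315] [[0.1541, 0.9881, -0.0006], [0.9881, -0.1541, -0.0004], [-0.0005, -0.0005, -1.0]]
[[15,0.1,0.3,98.8,-0.0,0.001,0.0]]
```

Call:
servo_tool(targets=[[15,0,0.3,25,0,0,0],[15,0,0.3,50,0,0,0],[15,0,0.3,70,0,0,0],[15,0,0.3,82,0,0,0],[15,0,0.3,90,0,0,0],[15,0,0.3,95,0,0,0],[15,0,0.3,98.5,0,0,0],[15,0,0.3,98.5,0,0,0]])

```text
clock: 23.3
position: [560.2, 256.8, 41.2]
tool_rot: [0.0, 0.76, 0.65, 0.001]
wrist_force: [-0.3, -0.5, -1.6]
opening: 17.7
grasp_force: 60.0
```

Call:
servo_tool(targets=[[15,0,-0.6,1,0,0,0],[15,0,-0.6,2,0,0,0],[15,0,-0.6,2,0,0,0]])

```text
clock: 23.68
position: [559.6, 256.9, 39.2]
tool_rot: [0.0, 0.76, 0.65, 0.001]
wrist_force: [0.6, -0.3, -1.2]
opening: 17.6
grasp_force: 60.0
```

Call:
servo_tool(targets=[[24,0,0,0.3,0,0,0],[34,0,0,0.3,0,0,0],[48,0,0,0.3,0,0,0],[48,0,0,0.3,0,0,0],[48,0,0,-10,0,0,0],[48,0,0,-30,0,0,0],[48,0,0,-60,0,0,0],[48,0,0,-88,0,0,0],[48,0,0,-88,0,0,0],[48,0,0,-88,0,0,0]], force=20)

```text
clock: 24.92
position: [559.2, 256.8, 127.1]
tool_rot: [0.0, 0.76, 0.65, 0.0]
wrist_force: [-0.2, 0.4, -0.1]
opening: 47.5
grasp_force: 0.0
```

Run:
```python
from h import *
from station import imaging
import cv2
o,p,R=cur();print(o['clock'],p,o['wrist_force'],o['opening'])
for n in('wrist','scene','top'): cv2.imwrite(f'pics/l9_{n}.png',imaging.camera(n)['image'][:,:,::-1])
def edges(f,rows):
    c=cv2.imread(f); h=cv2.cvtColor(c,cv2.COLOR_BGR2HSV);m=((h[:,:,0]>4)&(h[:,:,0]<16)&(h[:,:,1]>160)&(h[:,:,2]>120)).astype(np.uint8)
    k,l,s,ce=cv2.connectedComponentsWithStats(m); i=1+np.argmax(s[1:,4]); return s[i],ce[i].round(1)
print('before',edges('pics/w1.png',0),'now',edges('pics/l9_wrist.png',0))
c=cv2.imread('pics/l9_wrist.png'); print('cap',[(v,int(c[v,282,2])) for v in range(76,112,2)])
# other objects: difference before/after around them
for n,boxes in(('scene',{'glue':(225,230,245,262),'tin':(262,86,286,114),'sander':(336,326,384,380)}),('top',{'glue':(302,170,324,195),'tin':(416,216,450,246),'sander':(152,232,192,276)})):
    a=cv2.imread(f'pics/{n}0.png').astype(int);b=cv2.imread(f'pics/l9_{n}.png').astype(int)
    for k,(x0,y0,x1,y1) in boxes.items(): print(n,k,np.abs(a-b)[y0:y1,x0:x1].mean().round(1))
```

```text
24.925 [559.22345943 256.7963299  127.05785542] [-0.1746591   0.37863794 -0.08858121] 47.49287049670686
before (array([ 269,  100,   26,  186, 4447], dtype=int32), array([281.5, 190.6])) now (array([ 268,  100,   26,  186, 4424], dtype=int32), array([280.5, 190.5]))
cap [(76, 129), (78, 131), (80, 130), (82, 129), (84, 122), (86, 47), (88, 45), (90, 50), (92, 47), (94, 56), (96, 53), (98, 54), (100, 148), (102, 222), (104, 222), (106, 204), (108, 156), (110, 157)]
scene glue 2.1
scene tin 2.1
scene sander 13.4
top glue 3.1
top tin 3.7
top sander 17.4
```

Run:
```python
import cv2,numpy as np
for n,boxes in(('scene',{'sander':(336,326,384,380),'glue':(222,230,245,262)}),('top',{'sander':(152,232,192,276),'offcut':(306,216,348,250)})):
    a=cv2.imread(f'pics/{n}0.png');b=cv2.imread(f'pics/l9_{n}.png')
    for k,(x0,y0,x1,y1) in boxes.items():
        h=lambda im:cv2.cvtColor(im,cv2.COLOR_BGR2HSV)[:,:,:2] if k=='sander' else im
        r=cv2.matchTemplate(np.ascontiguousarray(h(b)[y0-10:y1+10,x0-10:x1+10,-1]),np.ascontiguousarray(h(a)[y0:y1,x0:x1,-1]),cv2.TM_CCOEFF_NORMED)
        _,m,_,l=cv2.minMaxLoc(r); print(n,k,round(m,3),np.array(l)-10)
c=cv2.imread('pics/l9_scene.png'); print([(v,int(c[v,258,2]),int(c[v,264,2])) for v in range(204,222)])
```

```text
scene sander 0.948 [0 0]
scene glue 0.998 [0 0]
top sander 0.734 [0 0]
top offcut 0.142 [-1  1]
[(204, 128, 131), (205, 131, 128), (206, 128, 131), (207, 130, 168), (208, 132, 195), (209, 170, 193), (210, 198, 194), (211, 197, 192), (212, 193, 191), (213, 194, 195), (214, 177, 170), (215, 135, 119), (216, 119, 124), (217, 128, 118), (218, 157, 137), (219, 146, 153), (220, 95, 152), (221, 106, 149)]
```

```bash
python3 -c "
from station import sign_off
print(sign_off())"
```

```text
the job is handed in; nothing more can be done
None
```

The hatch was lowered under control to its stop, the pole was unhooked and laid back in its rest, and the job was signed off at about 25 s; camera checks found the glue, tin and sander unmoved, but couldn't confirm the offcut because the open hatch hid it.

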